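# Nip a valve spool home in the staging fixture with the star wheel

## Robot

A 6-joint arm with a two-finger parallel gripper is mounted at the origin on the work surface. World frame = base frame: x ahead of the robot, y to its left, z up, the work surface at z = 0. Lengths are in mm, angles in rad, forces in N, time in s.
With the tool pointing down it reaches from about 275 to 750 mm from the base axis. Payload 10.2 kg.
Tool frame: the origin (TCP) lies between the finger pads; the fingertips stand 8 mm ahead of it and the grasp point (between the pads) lies 11 mm behind it; z points along the fingers, x is the direction in which the jaws open and shut, and the axes are right-handed (so a half turn about z gives the same grasp; the last joint's range is limited). The gripper opens to 85 mm and grips with 20 to 120 N. Pads are 22 mm wide; open, the fingers measure 114 mm over their backs; the gripper's body (76 mm by 85 mm) begins 54 mm behind the grasp point. The pads swing forward as they close: fully open they stand 13 mm farther back than shut.
Start: joints at [0.913, 0.313, 1.498, -0, 1.331, -0.223], TCP at [221.158, 476.151, 239.294] pointing down, gripper open.
Joint ranges: [-2.94, 2.94], [-0.97, 2.17], [0.19, 2.56], [-1.23, 4.37], [0.02, 3.11], [-2.88, 2.88]. Speed limits (rad/s): [2.39, 2.39, 3.01, 3.14, 3.14, 3.14].

## Interface

Orientations are given as a unit quaternion [w, x, y, z].
In Python, from rig import sense, eyes, ctrl gives the robot as it stands.
- The arm moves only by the tool move_arm, never from a script. Its argument "rows" is a list that holds one entry, the list of rows, each a list of 5 numbers: the shift along the tool's x, y, z in mm, then the turn about the tool's z in units of 6 degrees (1.0 is 6 degrees), then the gripper command: -1 is shut, 1 is fully open, values between are in proportion. In form: [[[dx, dy, dz, roll, jaw], ...]]. A call has 1 to 12 rows; each row is the pose to reach, as a shift and turn from the pose measured when the call began, along the tool's axes at that moment; what a row does not reach only later rows make up. A row lasts 1/8 s, in which the tool goes at most 62.5 mm and 10.7 degrees, less where a joint would pass 70% of its speed; a pose out of reach is approached as far as the arm can. A call with a gripper value outside its range is refused whole. The fingers move at their own pace and stop on an object; "squeeze" is the grip in N (left out, the last holds). Time passes only in rows, so rows that repeat a pose let the fingers close. It gives the time, the measured TCP pose, the force and the opening at its end, in the units of the state.
- sense(): the state, without advancing time (a new reading comes with each control period).
- eyes.capture(name): name is "scene" or "top" or "wrist"; returns a dict with "color" (420x560x3 uint8, blue, green, red), "vertical_fov" (degrees; the focal length in pixels is half the picture's height over the tangent of half this angle, whatever the lens; pixels are square), "cx", "cy" (the principal point, pixels), "xyz" and "attitude" of the camera in the world. Camera axes: x right, y down, z forward; pixel columns grow to the right and rows downward; lengths in mm; the calibration is good to about 2 mm. A picture is of the moment at which its call begins. There is no depth.
- ctrl.finish_job(): hands the job in, once; it reports no verdict.
The state is a dict: "time_s": time; "joints": joint angles; "dq": joint speeds; "tau": joint torques, N m; "eef_pos": TCP position; "ee_rot": TCP orientation; "force": force on the tool from outside, world axes, zero at the start; "wrist_torque": the same for the moment, N m; "grip_width": opening from 0.0 (shut) to 1.0 (fully open).
Only numpy, scipy, OpenCV 4.12 (cv2) and the standard library are available. Lean on these libraries where they do the work, as an engineer would, in place of code of your own. Each camera call takes 0.05 s, during which the arm holds its last target. There are 200 camera calls.

## Task

Take the long grooved valve spool from the parts rack and lay it in the two V rests of the staging fixture, between the headstock and the tailstock. Then drive the quill forward by pushing one spoke of the star wheel after another, top towards the headstock, until the spool has slid home against the stop hidden inside the headstock bore, and leave it nipped firmly there by the quill with your hand off the wheel. Feel for the stop and do not force it, drive the quill only with the wheel, and leave the other two parts in the rack.

Things in the scene. Friction and masses are not known exactly. Their poses are not given: they have to be found in the camera images.
- fixture: Staging fixture of dark steel, bolted down. Bed 100 mm (x) by 362 mm (y), top 65 mm above the table. Origin on the table under the work axis, which runs along the fixture's own y at x = 0, 130 mm up. Along y: headstock -148 to -80 mm (70 mm wide, 165 mm high), V rests, quill, tailstock +105 to +205 mm (80 mm wide, 152 mm high, knob to 170 mm). Its -x side, with the star wheel, faces the robot.
- bore_mouth (a point): Centre of the mouth of the 27 mm bore in the headstock, on the work axis at own y = -80 mm of the fixture; the bore opens to +y. Inside is a fixed stop that was last set 8 to 20 mm deep; it cannot be seen and is not measured. The spool's end enters the bore freely and must come to rest on this stop.
- rest_mid (a point): Point on the work axis half-way between the two V rests (at y = -44 and +22 mm of the fixture, 8 mm thick, 20 mm to either side of the axis; free space between them down to the bed). Axes as the fixture. A bar of 20 mm lying in the rests has its axis at this height. To clear headstock and quill, lay the spool with its middle 1 to 15 mm to the +y side of this point.
- spool_mid (a point): Valve spool to be loaded: bright steel bar of 20 mm diameter and 130 mm length with three narrow grooves near either end (ends alike), 0.3 kg, the longest of the three bars. Point at its centre; own y along the bar. In the rack its axis is 55 mm above the table and about parallel to the rack's y.
- spool: The same spool as a body; origin and axes as spool_mid.
- rack: Parts rack, pale plastic, fixed, 230 mm (x) by 104 mm (y). Two notched rails 8 mm thick at own y = -40 and +40 mm, 55 mm high; bar places at own x = -70, 0 and +70 mm; free space between the rails down to 10 mm above the table. Origin at the centre of its underside. Which bar lies in which place varies.
- stub_mid (a point): Other part, to be left: plain steel pin of 20 mm diameter and 96 mm length, in the rack. Point at its centre, own y along it.
- plug_mid (a point): Other part, to be left: dark plug of 30 mm diameter and 108 mm length with a waist, in the rack. Point at its centre, own y along it.
- quill: Steel quill of the tailstock on the work axis, domed nose of 21 mm diameter. Origin at the tip of the nose: own y = +90 mm of the fixture with the wheel at 0 rad. It moves to the fixture's -y by 14 mm per radian of the wheel, 69 mm at most, and stays where it is left. With the spool on its stop the contacts yield about 1 mm per 45 N.
- wheel_hub (a point): Centre of the star wheel, at own x -85, y +150, z 112 mm of the fixture; axes as the fixture. The wheel turns about the fixture's x axis: it stands upright, facing the robot. Hub 42 mm in diameter, 26 mm thick; five spokes 10 mm thick, 72 degrees apart, each with a black ball of 24 mm diameter centred 72 mm from the hub's axis. Balls pass 33 mm clear of the tailstock.
- wheel (a joint): Angle of the star wheel, rad, 0 to 4.9; grows as the quill advances and the wheel's top moves to the fixture's -y. Spoke k stands (joint + 1.2566 k) from straight up towards -y. A drag of 0.20 N m holds it where left: about 2.8 N at a ball, square to the spoke. Each further 1 N adds 5 N of nip. 6 to 9 N at a ball nips right (the drag then keeps up to 14 N); nip under 5 N is loose, over 80 N (18 N at a ball) bruises the spool.
Mind the look-alikes: they are no part of the job. Leave any purple or red look-alike of the spool alone.

How it is judged:
By the outcome, as a careful person would: the job done as asked, in the order asked, and still so for the second after the job is handed in, with the robot touching nothing.
It also fails if it takes over 72 s, if anything falls off the work surface, if the arm or the gripper's body presses on something with over 40 N, if the wrist force passes 120 N, or if a joint passes its speed limit or range.

## Working session

There is one attempt and no reset: what is moved stays moved. The work goes in short steps, Python scripts to look and compute and a tool call to move; the robot and the scene stay as the last step left them, time stands still between calls to the robot, and variables do not carry over. Pictures are saved under pics/ and viewed, about 8 in all and at most 12, crops included, and the job is handed in when it is done.

Besides the shell and the picture viewer there is one more tool, called after "Emit:" as name([rows], argument=value, ...), one row to a line, values as JSON. move_arm: Moves the arm, as the interface text tells. Its arguments: {"type":"object","properties":{"rows":{"type":"array","items":{"type":"array","items":{"type":"array","items":{"type":"number"}}}},"squeeze":{"type":"number"}},"required":["rows"]}

```bash
mkdir -p pics; ls
cat > h.py <<'E'
import numpy as np, cv2
from rig import sense, eyes, ctrl
from scipy.spatial.transform import Rotation as R
def rot(q): return R.from_quat([q[1],q[2],q[3],q[0]]).as_matrix()
def snap(n,f):
    c=eyes.capture(n); cv2.imwrite('pics/'+f,c['color']); return c
def f(c): return 210/np.tan(np.radians(c['vertical_fov'])/2)
def Rc(c):
    a=np.array(c['attitude'],float); return a if a.shape==(3,3) else rot(a)
def unproj(c,u,v,z):
    d=Rc(c)@np.array([(u-c['cx'])/f(c),(v-c['cy'])/f(c),1]); p=np.array(c['xyz'],float); return p+d*(z-p[2])/d[2]
def proj(c,p):
    q=Rc(c).T@(np.array(p,float)-np.array(c['xyz'])); return q[:2]/q[2]*f(c)+[c['cx'],c['cy']]
E
python3 - <<'E'
from h import *
s=sense(); print(s)
for n in('scene','top'):
    c=snap(n,n+'0.png'); print({k:v for k,v in c.items() if k!='color'})
a=cv2.imread('pics/scene0.png');b=cv2.imread('pics/top0.png')
E
```

```text
pics
{'time_s': 0.0, 'joints': array([ 9.12612428e-01,  3.13437762e-01,  1.49846972e+00, -4.01301532e-06,
        1.33098245e+00, -2.23387562e-01]), 'dq': array([ 1.66767378e-03,  4.56356736e-04,  8.68073493e-04, -1.61501206e-03,
        9.21233219e-04, -4.21373769e-05]), 'tau': array([-1.89510814e-03, -4.12266862e+01, -2.59742725e+01, -3.02920589e-04,
        4.17199277e-03, -1.86236605e-06]), 'eef_pos': array([220.98929325, 475.94183216, 238.72904187]), 'ee_rot': array([ 2.20965592e-04,  8.42978123e-01,  5.37947454e-01, -6.09846057e-04]), 'force': array([ 0.55031859, -0.46994523, -0.14612787]), 'wrist_torque': array([-0.03008661, -0.02355128,  0.01026907]), 'grip_width': 1.003442382484618}
{'vertical_fov': 47.3711523434661, 'cx': 278.813673240557, 'cy': 208.60309222819987, 'xyz': array([1506.46137688, -480.26084559,  908.84098555]), 'attitude': array([-0.36801511,  0.73091814,  0.51184242, -0.26142091])}
{'vertical_fov': 55.88928460562336, 'cx': 285.74726134757674, 'cy': 210.86980223168825, 'xyz': array([ 369.62455828, -108.91756255, 1014.52876569]), 'attitude': array([-0.03191668,  0.71430356, -0.69744246,  0.04822617])}
```

View pics/top0.png

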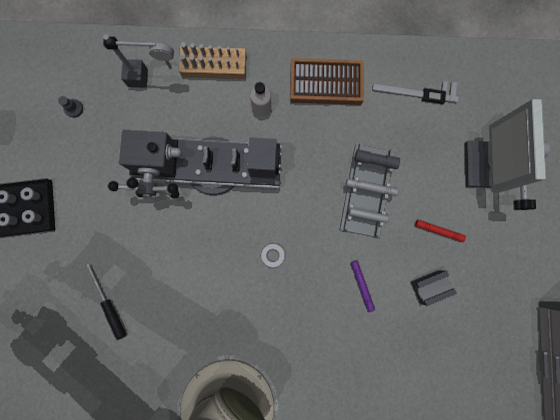

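View pics/scene0.png

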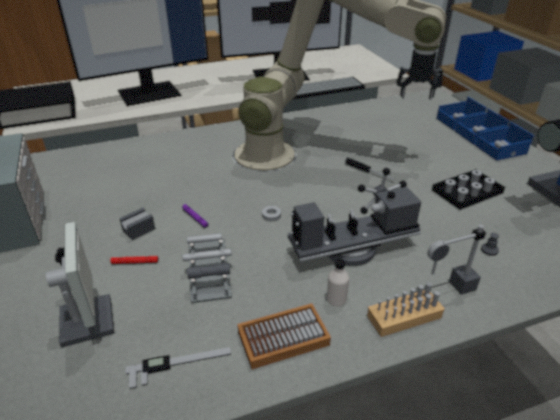

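The top picture shows the fixture at about (200,160) px, with the headstock to the right at (263,157) and the tailstock at (147,155). The star wheel is at about (147,185). The rack is at (370,190): the dark plug is at the top, the longest bright bar in the middle (372,188), and the stub below it. The purple and red bars are decoys. I'll enlarge both areas.

Run:
```python
from h import *
b=cv2.imread('pics/top0.png')
A=cv2.resize(b[125:217,95:295],None,fx=4,fy=4,interpolation=cv2.INTER_CUBIC)   # 800x368
B=cv2.resize(b[138:245,330:410],None,fx=5,fy=5,interpolation=cv2.INTER_CUBIC)
cv2.imwrite('pics/a.png',A);cv2.imwrite('pics/b.png',B)
```

```text
(no output)
```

View pics/a.png

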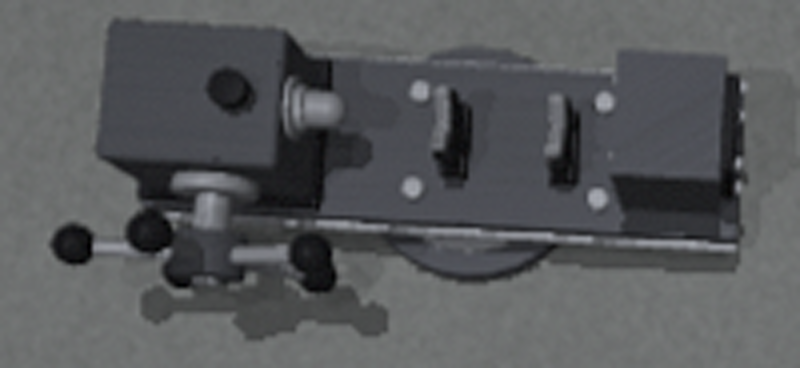

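View pics/b.png

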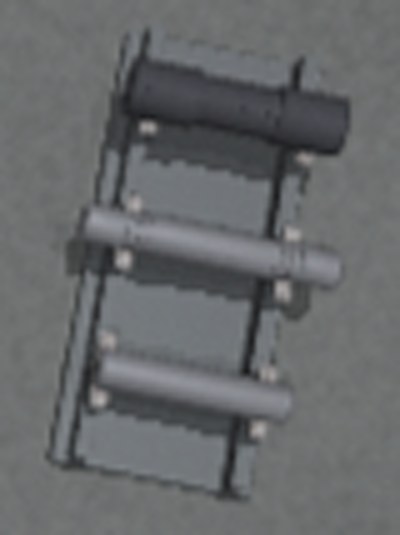

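The crops show the spool's ends at about (85,222) and (340,268) in b.png. In a.png the headstock top corners are at (617,50), (727,52), (725,185) and (612,175), and the tailstock top corners at (110,18), (285,30), (275,165) and (98,155). Next I'll fit the fixture pose to these.

Run:
```python
from h import *
from scipy.optimize import least_squares
import pickle
c=eyes.capture('top'); cc={k:v for k,v in c.items() if k!='color'}; pickle.dump(cc,open('top.pkl','wb'))
a=lambda x,y:np.array([95+(x+.5)/4-.5,125+(y+.5)/4-.5]); b=lambda x,y:np.array([330+(x+.5)/5-.5,138+(y+.5)/5-.5])
e1=unproj(c,*b(83,222),55);e2=unproj(c,*b(343,270),55)
print('spool',e1,e2,(e1+e2)/2,np.linalg.norm(e1-e2),np.degrees(np.arctan2(*(e1-e2)[:2]))) # angle of +y axis from world y toward x
# local pts: headstock x±35 y-148..-80 z165; tailstock x±40 y105..205 z152; -x faces robot (down in pic)
L=[((35,-80,165),(617,50)),((35,-148,165),(727,52)),((-35,-148,165),(725,185)),((-35,-80,165),(612,175)),
((40,205,152),(110,18)),((40,105,152),(285,30)),((-40,105,152),(275,165)),((-40,205,152),(98,155)),((0,90,130),(343,107)),((0,155,170),(230,90))]
def pts(p,l):
    cs,sn=np.cos(p[2]),np.sin(p[2]); return np.array([p[0]+cs*l[0]-sn*l[1],p[1]+sn*l[0]+cs*l[1],l[2]])
r=least_squares(lambda p:np.concatenate([proj(c,pts(p,l))-a(*u) for l,u in L[:9]]),[550,100,0],loss='soft_l1')
print('fix',r.x,np.degrees(r.x[2]));print(np.round(np.array([proj(c,pts(r.x,l))-a(*u) for l,u in L]),1))
for n,l in dict(mid=(0,-11,130),hub=(-85,150,112),ball0=(-85,150,184)).items(): print(n,pts(r.x,l))
# rack corners
s=sense();print(s['time_s'],rot(s['ee_rot']).round(3))
# wheel angle: project balls for joint guess 0
for k in range(5):
    t=1.2566*k; q=proj(c,pts(r.x,(-85,150-72*np.sin(t),112+72*np.cos(t)))); print(k,((q-[95,125])*4).round())
```

```text
spool [ 554.70325784 -277.54630317   55.        ] [ 534.11882718 -406.64491222   55.        ] [ 544.41104251 -342.09560769   55.        ] 130.7293755977529 9.059399938669438
fix [ 5.96076134e+02  3.79440815e+01 -3.40624629e-02] -1.9516353630858678
[[  0.3  -0.2]
 [  3.6   1.3]
 [  2.3  -0.9]
 [ -0.6  -0.3]
 [ -0.6  -0.6]
 [  0.8  -0.8]
 [  0.    0.6]
 [ -1.3   0.4]
 [ -6.    0.5]
 [-12.5  -1.9]]
mid [595.70151947  26.95046222 130.        ]
hub [516.23382149 190.75182051 112.        ]
ball0 [516.23382149 190.75182051 184.        ]
0.15 [[ 0.421  0.907 -0.001]
 [ 0.907 -0.421 -0.001]
 [-0.001 -0.    -1.   ]]
0 [163. 231.]
1 [317. 255.]
2 [308. 274.]
3 [168. 266.]
4 [ 71. 240.]
```

Emit:
move_arm([
  [[-606,638,0,12.4,0],[-606,638,0,12.4,0],[-606,638,0,12.4,0],[-606,638,0,12.4,0],[-606,638,0,12.4,0],[-606,638,0,12.4,0],[-606,638,0,12.4,0],[-606,638,0,12.4,0],[-606,638,0,12.4,0],[-606,638,0,12.4,0],[-606,638,0,12.4,0],[-606,638,0,12.4,0]],
], squeeze=60)

```text
time_s: 1.65
eef_pos: [497.0, -223.5, 239.1]
ee_rot: [0.0, 0.997, -0.081, -0.0]
force: [0.6, 0.7, 1.0]
grip_width: 0.498
```

Emit:
move_arm([
  [[66,109,50,0,0],[66,109,50,0,0],[66,109,50,0,0],[66,109,50,0,0]],
])

```text
time_s: 2.15
eef_pos: [544.3, -341.7, 188.5]
ee_rot: [-0.0, 0.997, -0.082, -0.001]
force: [-0.3, 1.2, 0.1]
grip_width: 0.502
```

Run:
```python
from h import *
c=snap('wrist','w1.png'); s=sense(); print(s['eef_pos'],s['ee_rot'],c['xyz'],c['attitude'],c['vertical_fov'])
for p in [(554.7,-277.5,55),(534.1,-406.6,55)]: print(proj(c,p))
import pickle; pickle.dump({k:v for k,v in c.items() if k!='color'},open('w1.pkl','wb'))
```

```text
[ 544.45354841 -340.98693369  189.56533046] [ 2.02985569e-04  9.96701847e-01 -8.11500281e-02 -2.45712013e-04] [ 554.3507714  -276.63562231  322.31121743] [ 0.12947533  0.98822744 -0.08067419 -0.01159065] 71.64239152449149
[280.14039854 133.11736544]
[280.65070004 267.74313681]
```

View pics/w1.png

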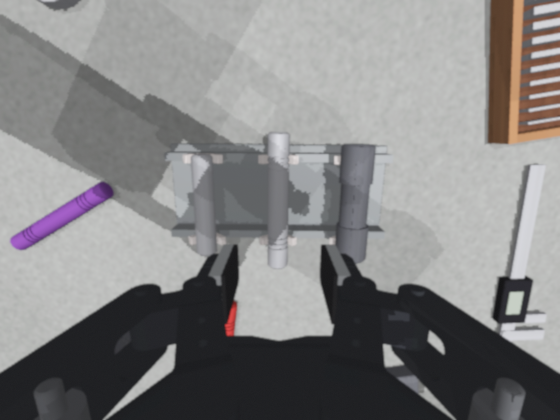

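The wrist view shows the spool upright in the picture, with ends at (278,132) and (278,266) against a predicted 280. That is about 2 mm off, and it lies squarely between the fingers. Descending to grasp it.

Emit:
move_arm([
  [[-2,-1,50,0,0],[-2,-1,95,0,0],[-2,-1,125,0,0],[-2,-1,145,0,0],[-2,-1,145,0,0],[-2,-1,145,0,-1],[-2,-1,145,0,-1],[-2,-1,145,0,-1],[-2,-1,145,0,-1],[-2,-1,145,0,-1],[-2,-1,145,0,-1]],
], squeeze=60)

```text
time_s: 3.58
eef_pos: [543.2, -340.1, 46.5]
ee_rot: [0.001, 0.997, -0.081, 0.001]
force: [-1.6, 1.7, 7.1]
grip_width: 0.213
```

Emit:
move_arm([
  [[0,0,-50,0,-1],[0,0,-112,0,-1],[0,0,-174,0,-1],[-8,-379,-190,-1.2,-1],[-8,-379,-190,-1.2,-1],[-8,-379,-190,-1.2,-1],[-8,-379,-190,-1.2,-1],[-8,-379,-190,-1.2,-1],[-8,-379,-190,-1.2,-1],[-8,-379,-190,-1.2,-1],[-8,-379,-190,-1.2,-1]],
])

```text
time_s: 4.95
eef_pos: [596.2, 35.5, 235.9]
ee_rot: [0.001, 1.0, -0.018, 0.001]
force: [-0.8, 0.1, -2.4]
grip_width: 0.211
```

Run:
```python
from h import *
c=snap('wrist','w2.png'); s=sense(); print(s['eef_pos'],s['ee_rot'],s['force'],s['grip_width'],c['xyz'])
import pickle; pickle.dump({k:v for k,v in c.items() if k!='color'},open('w2.pkl','wb'))
b=cv2.imread('pics/w2.png'); cv2.imwrite('pics/w2b.png',cv2.resize(b,(800,600),interpolation=cv2.INTER_CUBIC))
th=-.03406
def P(l): return np.array([596.08+np.cos(th)*l[0]-np.sin(th)*l[1],37.94+np.sin(th)*l[0]+np.cos(th)*l[1],l[2]])
for n,l in dict(hs1=(35,-80,165),hs2=(-35,-80,165),ts1=(40,105,152),ts2=(-40,105,152),bed1=(50,50,65),bed2=(-50,50,65),q75=(0,75,130),hub=(-98,150,112)).items(): print(n,(proj(c,P(l))*800/560).round())
```

```text
[596.21468393  34.71606983 235.84020618] [ 1.10653983e-03  9.99822547e-01 -1.87937847e-02  6.65760431e-04] [-0.048598   -0.24871126 -3.01883127] 0.20997255396242312 [597.6620083  101.76070732 369.51794029]
hs1 [462. 451.]
hs2 [338. 452.]
ts1 [483.  99.]
ts2 [316.  99.]
bed1 [469. 208.]
bed2 [329. 208.]
q75 [399. 167.]
hub [219.  24.]
```

View pics/w2b.png

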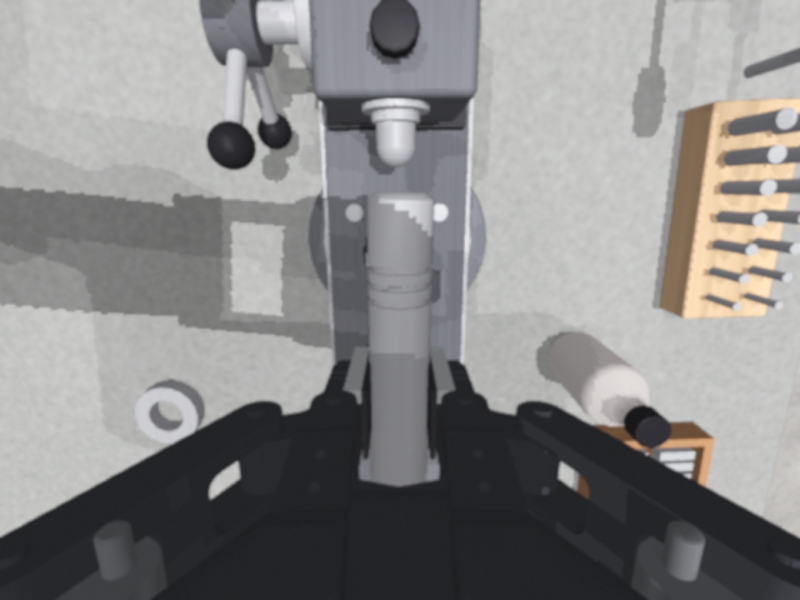

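In this view the bed edges are at 327 and 467 (predicted 329 and 469), and the quill nose is at (395,167). So the fixture's x is about 2 mm less than my fit and its y agrees. The spool's +y end is at (400,195).

Run:
```python
from h import *
import pickle
c=pickle.load(open('w2.pkl','rb'))
for z in(244,254): print(unproj(c,400*.7,195*.7,z))
for u,v in((208,145),): pass
# balls: fit joint from wrist view: centres
th=-.03406
def P(l): return np.array([594.4+np.cos(th)*l[0]-np.sin(th)*l[1],37.94+np.sin(th)*l[0]+np.cos(th)*l[1],l[2]])
for j in(0.95,1.05,1.15):
  print(j,[(proj(c,P((-85,150-72*np.sin(j+1.2566*k),112+72*np.cos(j+1.2566*k))))/.7).round() for k in range(5)])
print(P((0,-3,130)))
```

```text
[598.14625266  99.70615814 244.        ]
[598.10767296  99.86984384 254.        ]
0.95 [array([220., 129.]), array([271., 145.]), array([273.,  24.]), array([ 224., -141.]), array([ 166., -113.])]
1.05 [array([226., 139.]), array([273., 139.]), array([271.,  12.]), array([ 219., -151.]), array([166., -93.])]
1.15 [array([232., 147.]), array([275., 132.]), array([269.,  -1.]), array([ 212., -160.]), array([167., -72.])]
[594.29783976  34.94173996 130.        ]
```

Emit:
move_arm([
  [[-2,0,45,0,-1],[-2,0,85,0,-1],[-2,0,102,0,-1],[-2,0,107,0,-1],[-2,0,110,0,-1],[-2,0,112,0,-1],[-2,0,112,0,-1]],
])

```text
time_s: 5.88
eef_pos: [594.6, 34.5, 124.4]
ee_rot: [0.001, 1.0, -0.019, 0.001]
force: [-0.9, 0.2, -2.8]
grip_width: 0.212
```

Emit:
move_arm([
  [[0,0,1,0,-1],[0,0,2,0,-1],[0,0,3,0,-1],[0,0,3,0,-1]],
])

```text
time_s: 6.38
eef_pos: [594.9, 34.5, 121.8]
ee_rot: [0.001, 1.0, -0.019, 0.002]
force: [0.7, 0.2, 0.4]
grip_width: 0.209
```

Emit:
move_arm([
  [[0,0,0.5,0,-0.3],[0,0,0.5,0,0],[0,0,0.5,0,0],[0,0,0.5,0,0],[0,0,-30,0,0],[0,0,-80,0,0],[0,0,-120,0,0],[0,0,-120,0,0]],
])

```text
time_s: 7.38
eef_pos: [595.5, 34.7, 245.1]
ee_rot: [0.002, 1.0, -0.019, 0.005]
force: [0.6, -1.1, -1.2]
grip_width: 0.497
```

Run:
```python
from h import *
c=snap('wrist','w3.png'); s=sense(); print(s['eef_pos'],s['ee_rot'],s['force'],c['xyz'])
b=cv2.imread('pics/w3.png'); cv2.imwrite('pics/w3b.png',cv2.resize(b,(800,600),interpolation=cv2.INTER_CUBIC))
th=-.03406
def P(l): return np.array([594.4+np.cos(th)*l[0]-np.sin(th)*l[1],37.94+np.sin(th)*l[0]+np.cos(th)*l[1],l[2]])
for l in((0,62,130),(0,-3,130),(0,-68,130),(0,-80,165)): print(l,(proj(c,P(l))/.7).round())
```

```text
[594.76054697  34.7986552  242.70578745] [ 0.00138162  0.99982134 -0.01866149  0.00267055] [-0.43819433 -0.53466646 -0.66281591] [595.94023279 101.14754043 378.63804258]
(0, 62, 130) [396. 190.]
(0, -3, 130) [396. 298.]
(0, -68, 130) [397. 393.]
(0, -80, 165) [397. 441.]
```

View pics/w3b.png

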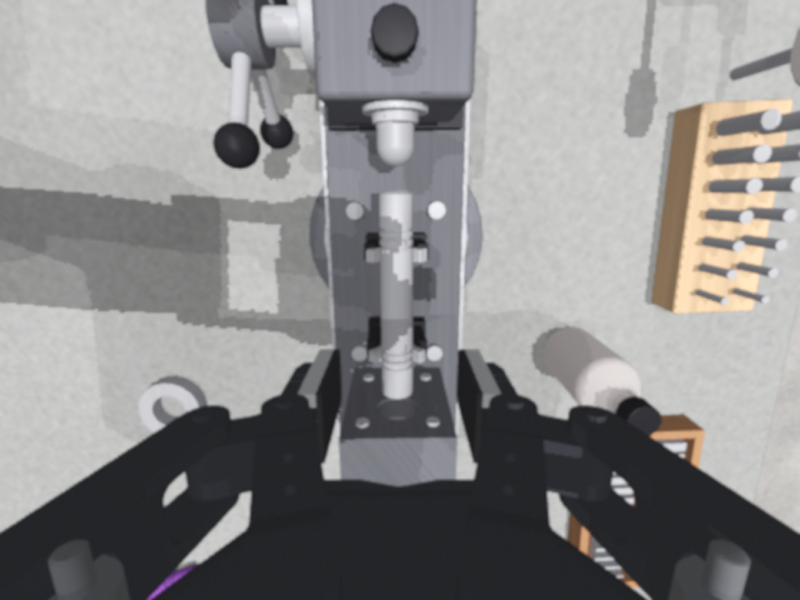

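The picture shows the spool lying in both rests, with ends at (397,190) and (397,397), clear of the headstock and the quill. A ball stands near the top of the wheel (joint ≈ 1.13). Next I go to its +y side with the fingers shut.

Emit:
move_arm([
  [[-88,-194,0,0,-1],[-88,-194,0,0,-1],[-88,-194,0,0,-1],[-88,-194,0,0,-1],[-88,-194,0,0,-1],[-88,-194,30,0,-1],[-88,-194,55,0,-1],[-88,-194,55,0,-1],[-88,-194,55,0,-1]],
])

```text
time_s: 8.55
eef_pos: [515.0, 231.2, 187.4]
ee_rot: [0.001, 1.0, -0.019, 0.003]
force: [0.8, 0.1, 0.0]
grip_width: 0.001
```

Emit:
move_arm([
  [[0,8,1,0,-1],[0,17,1,0,-1],[0,25,1,0,-1],[0,32,2,0,-1],[0,39,4,0,-1],[0,46,6,0,-1],[0,52,9,0,-1],[0,58,13,0,-1],[0,64,17,0,-1],[0,69,22,0,-1],[0,69,22,0,-1]],
])

```text
time_s: 9.93
eef_pos: [512.2, 161.6, 165.0]
ee_rot: [0.002, 1.0, -0.019, 0.002]
force: [-0.2, -0.2, 0.2]
grip_width: 0.003
```

```bash
cat >> h.py <<'E'
def P(l,th=-.03406): return np.array([594.4+np.cos(th)*l[0]-np.sin(th)*l[1],37.94+np.sin(th)*l[0]+np.cos(th)*l[1],l[2]])
def ball(a): return P((-85,150-72*np.sin(a),112+72*np.cos(a)))
E
python3 - <<'E'
from h import *
s=sense(); print(s['eef_pos'],s['force'])
w=cv2.resize(eyes.capture('wrist')['color'],(400,300)); 
c=eyes.capture('scene')
u,v=proj(c,P((-30,40,120))).astype(int); x0=u-75;y0=v-56
k=c['color'][y0:y0+112,x0:x0+150]; k=cv2.resize(k,(800,600),interpolation=cv2.INTER_CUBIC); cv2.imwrite('pics/s4.png',np.vstack([k[:600]]))
sc=800/150
for j in(1.9,2.05,2.2): print(j,[((proj(c,ball(j+1.2566*i))-[x0,y0])*sc).round() for i in range(5)], ((proj(c,P((0,90-14*j,130)))-[x0,y0])*sc).round())
E
```

```text
[512.17086609 161.61204704 164.95687205] [-0.2294873  -0.20778896  0.22546937]
1.9 [array([425., 279.]), array([528., 326.]), array([647., 231.]), array([624., 118.]), array([482., 147.])] [472. 312.]
2.05 [array([430., 292.]), array([545., 321.]), array([654., 215.]), array([610., 113.]), array([467., 161.])] [468. 313.]
2.2 [array([438., 303.]), array([562., 314.]), array([658., 199.]), array([594., 109.]), array([453., 176.])] [464. 313.]
```

View pics/s4.png

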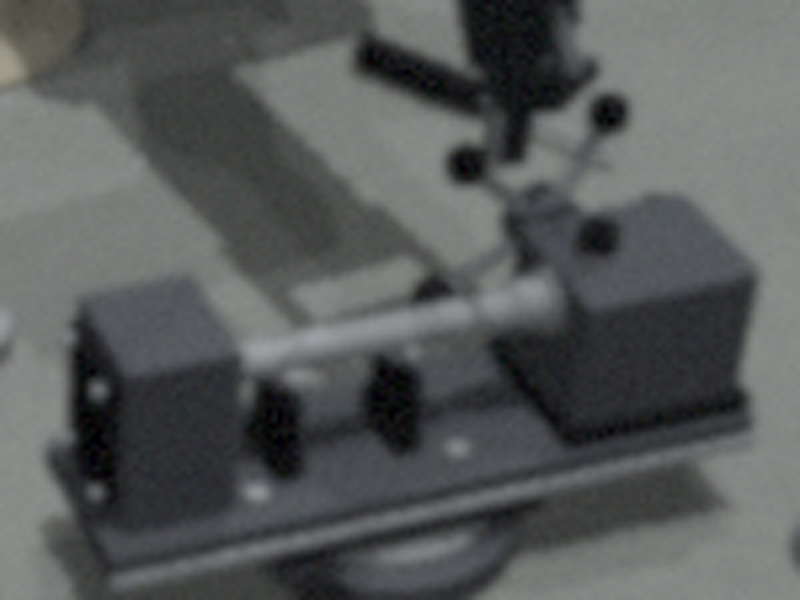

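The balls at (467,161) and (610,112) match joint 2.05, so the push did what I planned. The quill is now about at the spool. On to the next spoke.

Emit:
move_arm([
  [[2,-4,-25,0,-1],[2,-4,-42,0,-1],[2,-50,-44,0,-1],[2,-92,-44,0,-1],[2,-92,-30,0,-1],[2,-92,-15,0,-1],[2,-92,-15,0,-1]],
])

```text
time_s: 10.9
eef_pos: [517.2, 252.8, 178.5]
ee_rot: [0.002, 1.0, -0.02, 0.001]
force: [-0.1, -0.0, -0.2]
grip_width: 0.0
```

Emit:
move_arm([
  [[-1,7,-1,0,-1],[-1,14,-4,0,-1],[-1,22,-6,0,-1],[-1,30,-8,0,-1],[-1,38,-8,0,-1],[-1,46,-8,0,-1],[-1,53,-7,0,-1],[-1,60,-5,0,-1]],
])

```text
time_s: 11.9
eef_pos: [513.8, 192.3, 183.6]
ee_rot: [0.002, 1.0, -0.02, 0.001]
force: [0.5, 3.3, 2.1]
grip_width: -0.001
```

Emit:
move_arm([
  [[0,6,2,0,-1],[0,13,5,0,-1],[0,19,9,0,-1],[0,25,13,0,-1],[0,30,18,0,-1],[0,30,18,0,-1]],
])

```text
time_s: 12.65
eef_pos: [512.3, 161.6, 165.0]
ee_rot: [0.003, 1.0, -0.02, 0.0]
force: [-0.4, 0.2, -0.5]
grip_width: 0.003
```

Same end pose, so the joint is about 3.31. Third spoke.

Emit:
move_arm([
  [[3,-4,-25,0,-1],[3,-4,-42,0,-1],[3,-50,-44,0,-1],[3,-92,-44,0,-1],[3,-92,-30,0,-1],[3,-92,-15,0,-1],[3,-92,-15,0,-1]],
])

```text
time_s: 13.52
eef_pos: [518.4, 252.4, 177.9]
ee_rot: [0.003, 1.0, -0.021, -0.001]
force: [0.1, 0.2, 0.9]
grip_width: -0.005
```

Emit:
move_arm([
  [[-2,6,-1,0,-1],[-2,9,-2,0,-1],[-2,12,-3,0,-1],[-2,15,-4,0,-1],[-2,15,-4,0,-1]],
])

```text
time_s: 14.15
eef_pos: [516.0, 237.7, 182.8]
ee_rot: [0.003, 1.0, -0.02, -0.001]
force: [-0.3, 4.4, 3.6]
grip_width: 0.003
```

Emit:
move_arm([
  [[-1,2,-1,0,-1],[-1,4,-1,0,-1],[-1,4,-1,0,-1]],
])

```text
time_s: 14.52
eef_pos: [515.2, 233.7, 184.3]
ee_rot: [0.003, 1.0, -0.021, -0.0]
force: [1.0, 4.7, 3.7]
grip_width: 0.001
```

Emit:
move_arm([
  [[0,2,-1,0,-1],[0,4,-2,0,-1],[0,6,-2,0,-1],[0,6,-2,0,-1]],
])

```text
time_s: 15.02
eef_pos: [514.9, 227.6, 186.5]
ee_rot: [0.003, 1.0, -0.021, 0.0]
force: [1.0, 3.2, 3.4]
grip_width: 0.003
```

Emit:
move_arm([
  [[0,2,-1,0,-1],[0,4,-1,0,-1],[0,4,-1,0,-1]],
])

```text
time_s: 15.4
eef_pos: [514.8, 223.4, 187.6]
ee_rot: [0.003, 1.0, -0.021, 0.0]
force: [1.5, 2.4, 3.0]
grip_width: 0.002
```

Emit:
move_arm([
  [[0,2,0,0,-1],[0,4,0,0,-1],[0,6,0,0,-1],[0,6,0,0,-1]],
])

```text
time_s: 15.9
eef_pos: [514.4, 217.1, 187.5]
ee_rot: [0.003, 1.0, -0.021, -0.0]
force: [1.4, 2.8, 2.4]
grip_width: 0.003
```

Emit:
move_arm([
  [[0,2,0,0,-1],[0,4,0,0,-1],[0,4,0,0,-1]],
])

```text
time_s: 16.27
eef_pos: [514.3, 212.8, 187.4]
ee_rot: [0.003, 1.0, -0.021, -0.0]
force: [0.7, 3.0, 2.0]
grip_width: -0.001
```

Emit:
move_arm([
  [[0,2,0,0,-1],[0,4,0,0,-1],[0,4,0,0,-1]],
])

```text
time_s: 16.65
eef_pos: [514.1, 208.7, 187.5]
ee_rot: [0.003, 1.0, -0.021, -0.0]
force: [0.9, 3.8, 3.2]
grip_width: 0.007
```

Emit:
move_arm([
  [[0,2,0,0,-1],[0,4,0,0,-1],[0,4,0,0,-1]],
])

```text
time_s: 17.02
eef_pos: [514.0, 205.5, 187.7]
ee_rot: [0.002, 1.0, -0.021, 0.0]
force: [1.7, 8.9, 3.9]
grip_width: -0.001
```

Emit:
move_arm([
  [[0,2,0,0,-1],[0,4,1,0,-1],[0,4,1,0,-1]],
])

```text
time_s: 17.4
eef_pos: [514.0, 203.3, 187.8]
ee_rot: [0.0, 1.0, -0.021, 0.001]
force: [-0.1, 13.9, 7.9]
grip_width: 0.0
```

The stop is felt: the force went from 3 N to about 14 N over 5 mm, which is below the 18 N bruising limit. That puts the spool's end about 14 mm deep, inside the expected range. I'll ease off gently and retreat.

Emit:
move_arm([
  [[0,-2,0,0,-1],[0,-4,0,0,-1],[0,-6,0,0,-1],[0,-9,0,0,-1],[0,-14,0,0,-1],[0,-14,-40,0,-1],[0,-14,-80,0,-1],[0,-14,-80,0,-1],[0,-14,-80,0,-1]],
])

```text
time_s: 18.52
eef_pos: [514.1, 217.4, 266.9]
ee_rot: [0.0, 1.0, -0.021, 0.0]
force: [0.0, -0.4, -0.3]
grip_width: 0.001
```

Run:
```python
from h import *
s=sense(); print(s['eef_pos'],s['force'])
c=eyes.capture('scene')
u,v=proj(c,P((-30,40,120))).astype(int); x0=u-75;y0=v-56
k=cv2.resize(c['color'][y0:y0+112,x0:x0+150],(800,600),interpolation=cv2.INTER_CUBIC); cv2.imwrite('pics/s5.png',k)
sc=800/150
for j in(3.7,3.8,3.9,4): print(j,[((proj(c,ball(j+1.2566*i))-[x0,y0])*sc).round().tolist() for i in range(5)])
print([((proj(c,P((0,y,140)))-[x0,y0])*sc).round().tolist() for y in (35,-80)])
```

```text
[514.07315029 217.35967499 266.85372794] [ 0.04562201 -0.35255106 -0.30339587]
3.7 [[589.0, 298.0], [659.0, 173.0], [566.0, 109.0], [436.0, 202.0], [455.0, 318.0]]
3.8 [[599.0, 291.0], [658.0, 164.0], [554.0, 111.0], [431.0, 214.0], [464.0, 322.0]]
3.9 [[609.0, 282.0], [655.0, 154.0], [542.0, 114.0], [427.0, 225.0], [473.0, 326.0]]
4 [[618.0, 273.0], [651.0, 146.0], [530.0, 119.0], [424.0, 236.0], [483.0, 328.0]]
[[423.0, 306.0], [212.0, 350.0]]
```

View pics/s5.png

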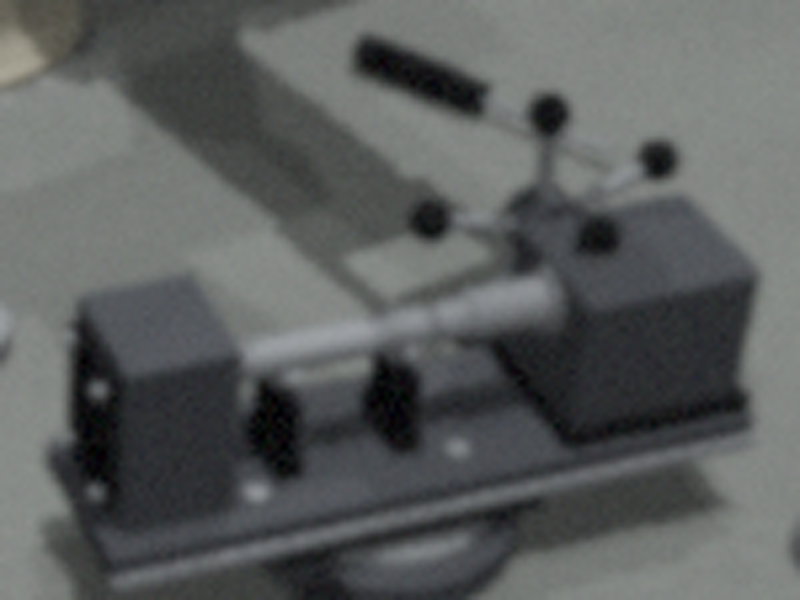

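The balls at (548,113), (658,160) and (430,218) put the wheel at joint ≈ 3.84, the quill on the spool and the spool in the bore. The hand is clear of the wheel and the force reads about zero, so I'm handing in.

```bash
python3 -c "
from h import *
print(ctrl.finish_job())"
```

```text
the job is handed in; nothing more can be done
None
```

The spool is in the V rests, pushed against the stop in the headstock bore and held there by the quill. I handed the job in at about 18.6 s with the hand clear of the wheel.

- **Placing:** the spool went into the rests with its middle about 8 mm to the +y side of rest_mid. A wrist picture confirmed it before I touched the wheel.
- **Driving:** I pushed three spokes in turn, and the quill moved only by the wheel. The push on the ball stayed near 3 N, then rose to 8.9 N and 13.9 N over the last 5 mm.
- **Stop:** the last picture puts the wheel at about 3.84 rad, so the spool's end is about 14 mm deep, inside the expected 8 to 20 mm. The force rose about as steeply as the given stiffness predicts for the spool on its stop.
- **Overshoot:** the final push reached about 14 N at the ball, above the 6 to 9 N you advised, because I sent one step too many before reading the force. By the given figures that is a nip of about 55 N, below the 80 N that bruises the spool.
- **Not checked directly:** I did not measure the nip that remains. With the hand off, I expect the wheel's drag to keep about 14 N.
- **Other parts:** I moved nothing but the spool and the wheel, so the other two parts and the look-alikes should be as they were. I took no closing picture of the rack.

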